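# Open a latched battery cover with a release pin

### The job

The logger's batteries are due for a change. Take the release pin from its stand and press down the spring catch in the small hole of the battery cover; feel for the depth at which the cover comes free (pressed too little or too far it stays locked), and hold the catch there while you slide the cover out to its end stop. Be gentle, the latch breaks above about 16 N; then put the pin back in its stand and leave the other things on the bench where they are.

Things in the scene. Friction and masses are not known exactly. Their poses are not given: they have to be found in the camera images.
- logger: Data logger fixed to the bench, a grey box 84 x 150 mm and 52 mm high (two thin metal strips on it reach 53.5 mm), with four screwed ears. Origin: centre of its underside. Its x axis is across it (84 mm), y along it (150 mm), z up; the half at +y carries a dark display and three keys, the half at -y is covered by the battery cover, black with moulded ribs, whose face is flush at 52 mm.
- cover_hole (a point): Centre of the mouth of the release hole in the battery cover, in the cover's upper face (52 mm above the bench), with a metal ring round it; it moves with the cover. Axes as the logger's: the cover opens along its -y. The hole is 8 mm wide, straight down, 20 mm deep, its wall belongs to the cover; the flat top of the spring catch (7 mm wide) fills it 5 mm below the mouth.
- battery_cover (a joint): How far the cover has slid open, in m: 0 shut (it has about 1 mm of play when locked), 0.060 at its end stop. About 3 N moves it once free. The catch rides along with the cover and must be held in its band past two locking ribs, that is for the first 21 mm of sliding; let go before, it locks again between them, at about 10 mm. After that it needs no holding, and the pin can push on in the hole.
- release_catch (a joint): How far the catch is pressed down from rest, in m (up to 0.0135). Its spring pushes back with 2.5 N at rest and 0.15 N more per mm. It frees the cover only within a band of depth 3 mm high; where the band begins differs from unit to unit, anywhere between 2 and 10 mm, and cannot be seen: press a little further at a time and try the cover with about 5 N.
- pin_tip (a point): Tip of the release pin, a loose steel tool of about 70 g, 86 mm long: a round pin 5 mm thick and 30 mm long with a rounded end, below a ribbed dark round handle 16 mm thick and 56 mm long. Its z axis points from the tip to the handle. It starts upright in its stand, tip down. More than 16 N of the pin on the logger (press and push together) damages the latch.
- pin_grip (a point): Centre of the release pin's handle, 58 mm above the tip along its axis; the place to grip it, from above.
- stand_hole (a point): Centre of the mouth of the hole in the pin's stand, a fixed aluminium block 46 x 46 mm, 38 mm high on a rubber foot. The hole is 9 mm wide, straight down and 33 mm deep; the pin goes in full length, so that the handle's lower end rests on the block's upper face.
- side_cutters: Bystander: side cutters lying on the bench, 37 x 107 x 12 mm; origin at the centre of the underside.
- tissue_box: Bystander: white carton of lens tissue, 50 x 72 x 28 mm; origin at the centre of its underside.
- marker: Bystander: white marker pen with a blue cap lying on the bench, 12 x 120 x 12 mm; origin at the centre of its underside.
Mind the look-alikes: they are no part of the job. What is shaped like the part that bears stand_hole but brown is not meant.

How it is judged:
On the way, in this order (a step that is already met when the one before it is completed fails the run):
1. the release pin is lifted out of its stand (z of pin_tip in the frame of stand_hole above 0.005 m), for 0.1 s.
2. the pin holds the catch down while the cover slides past the locking ribs (value of joint release_catch above 0.0015 m and value of joint battery_cover between 0.012 and 0.05 m and horizontal distance between pin_tip and cover_hole below 0.005 m and z of pin_tip in the frame of cover_hole below -0.006 m), for 0.05 s.
3. the cover is fully open (value of joint battery_cover above 0.056 m), for 0.1 s.
At the end, for the whole second after the job is handed in: The cover is open to within 4 mm of its end stop, and the release pin stands at rest in its stand's hole, tip down, upright within 7 degrees and down to within 4 mm of its full depth (value of joint battery_cover above 0.056 m and horizontal distance between pin_tip and stand_hole below 0.005 m and z of pin_tip in the frame of stand_hole below -0.026 m and angle between pin_tip's own z axis and vertical below 0.12 rad and linear speed of release_pin below 0.02 m/s); the robot touches nothing.
It fails at once if the pin presses and pushes on the logger with more than 16 N (contact force between release_pin and logger above 16 N).
It fails at once if the gripper or arm pushes on the logger with more than 16 N (contact force between any of the fingers, the arm and logger above 16 N).
It fails at once if a bystander is moved by more than 20 mm (distance of any of side_cutters, tissue_box, marker from where it was at the start of the episode above 0.02 m).
It also fails if it takes over 67 s, if anything falls off the work surface, if the arm or the gripper's body presses on something with over 40 N, if the wrist force passes 120 N, or if a joint passes its speed limit or range.

### The arm

A 7-joint arm with a two-finger parallel gripper is mounted at the origin on a cart in front of the work surface, level with it; the furniture and walls round the work are solid. World frame = base frame: x ahead of the robot, y to its left, z up, the work surface at z = 0. Lengths are in m, angles in rad, forces in N, time in s.
With the tool pointing down it reaches from about 0.425 to 0.825 m from the base axis. Payload 3.6 kg.
Tool frame: the origin (TCP) lies where the fingers leave the gripper's body, on its centre line; the fingertips stand 84 mm ahead of it and the grasp point (between the pads) lies 65 mm ahead of it; z points along the fingers, y is the line along which they close (so a half turn about z gives the same grasp; the last joint's range is limited). The gripper opens to 93 mm and grips with 3 to 60 N. Pads are 15 mm wide; open, the fingers measure 128 mm over their backs; the gripper's body (75 mm by 188 mm) begins 65 mm behind the grasp point.
Start: joints at [1.306, 0.615, -0.013, 1.423, 0.008, 1.103, -0.04], TCP at [0.154, -0.632, 0.303] pointing down, gripper open.
Joint ranges: [-3.12, 3.12], [-0.3, 2.06], [-1.34, 1.32], [0.26, 2.42], [-1.36, 4.5], [0.01, 1.98], [-2.84, 2.84]. Speed limits (rad/s): [2.79, 2.79, 3.14, 3.14, 3.14, 3.14, 3.14].

### API

Orientations are given as a unit quaternion [w, x, y, z].
In Python, from rig import r, viewer gives the robot as it stands.
- The arm moves only by the tool send_rows, never from a script. Its argument "increments" is a list of rows, each a list of 7 numbers: the shift along the tool's x, y, z in cm, then the turn, a rotation vector about the tool's x, y, z in degrees, then the closure, from 0 (fully open) to 1 (shut). In form: [[dx, dy, dz, rx, ry, rz, gripper], ...]. A call has 1 to 10 rows; each row is the pose to reach, as a shift and turn from the pose commanded when the call began, along the tool's axes at that moment; what a row does not reach only later rows make up. A row lasts 1/12 s, in which the tool goes at most 41.7 mm and 7.16 degrees, less where a joint would pass 70% of its speed; a pose out of reach is approached as far as the arm can. A call with a gripper value outside its range is refused whole. The fingers move at their own pace and stop on an object; the grip force is fixed at half the most. Time passes only in rows, so rows that repeat a pose let the fingers close. It gives the time, the measured TCP pose, the force, the opening and the grip force at its end, in the units of the state.
- r.sense(): the state, without advancing time (a new reading comes with each control period).
- viewer.capture(name): name is "side" or "top"; returns a dict with "pixels" (480x640x3 uint8, red, green, blue), "fovy" (degrees; the focal length in pixels is half the picture's height over the tangent of half this angle, whatever the lens; pixels are square), "cx", "cy" (the principal point, pixels), "rvec" (rotation vector, rad) and "tvec" (3), from world to camera coordinates, as OpenCV has them. Camera axes: x right, y down, z forward; pixel columns grow to the right and rows downward; lengths in m; the calibration is good to about 2 mm. A picture is of the moment at which its call begins. There is no depth.
- r.job_done(): hands the job in; it is judged then, once.
The state is a dict: "t": time; "q": joint angles; "joint_vel": joint speeds; "effort": joint torques, N m; "eef_pos": TCP position; "ee_rot": TCP orientation; "wrist_force": force on the tool from outside, world axes, zero at the start; "moment": the same for the moment, N m; "finger_gap": finger opening in m; "grasp_force": force on a finger pad.
Only numpy, scipy, OpenCV 4.12 (cv2) and the standard library are available. Lean on these libraries where they do the work, as an engineer would, in place of code of your own. Each camera call takes 0.05 s, during which the arm holds its last target. There are 200 camera calls.

## Working session

There is one attempt and no reset: what is moved stays moved. The work goes in short steps, Python scripts to look and compute and a tool call to move; the robot and the scene stay as the last step left them, time stands still between calls to the robot, and variables do not carry over. Pictures are saved under pics/ and viewed, at most 10 in all, crops included, and the job is handed in when it is done.

Besides the shell and the picture viewer there is one more tool, called after "Request:" as name(argument=value, ...), one argument or row to a line, values as JSON. send_rows: Moves the arm, as the interface text tells. Its arguments: {"type":"object","properties":{"increments":{"type":"array"}},"required":["increments"]}

```bash
mkdir -p pics; ls
python3 - <<'E'
from rig import r, viewer
import cv2,json,pickle
s=r.sense();print({k:(v if not hasattr(v,'tolist') else v.tolist()) for k,v in s.items()})
for n in('side','top'):
    c=viewer.capture(n);pickle.dump(c,open(n+'0.pkl','wb'));cv2.imwrite(f'pics/{n}0.png',c['pixels'][:,:,::-1].copy())
    print(n,c['fovy'],c['cx'],c['cy'],c['rvec'],c['tvec'])
E
```

```text
pics
{'t': 0.0, 'q': [1.3055188736481143, 0.6158933870753817, -0.0126673944267559, 1.4248724965794566, 0.008107982005551411, 1.1033862263031715, -0.04040751293929875], 'joint_vel': [-0.00029931714583039746, -0.0014517426917265031, -0.0009269825551640517, 0.0004281234060001246, 0.0011660714441056002, -0.0002892723975119868, 0.0007667379081996266], 'effort': [-0.0005973933548375499, -45.89308977127075, 0.2089673699811101, -16.574857234954834, -0.061021652072668076, 0.020221428712829947, 0.00021499102786037838], 'eef_pos': [0.15363563024542098, -0.6309974889502008, 0.3016062712174368], 'ee_rot': [-0.001245075101934485, 0.9928746443017977, 0.11915689737485526, -0.000155879978248107], 'wrist_force': [-0.062013641719860575, 0.4562715566568309, 0.14538464298052461], 'moment': [0.001949641336819261, 0.02349306069646515, -0.03528766807861867], 'grasp_force': 0.0, 'finger_gap': 0.0929708258034215}
side 42.17186971552104 313.77756136881703 237.4691963633142 [ 0.47145532 -2.59274346  1.42632533] [0.57850532 0.0025809  1.14353191]
top 43.7984857064443 321.6134157330901 244.52149147736793 [ 2.14875972 -2.17251641  0.15082194] [0.31729293 0.5304482  0.86163517]
```

View pics/side0.png

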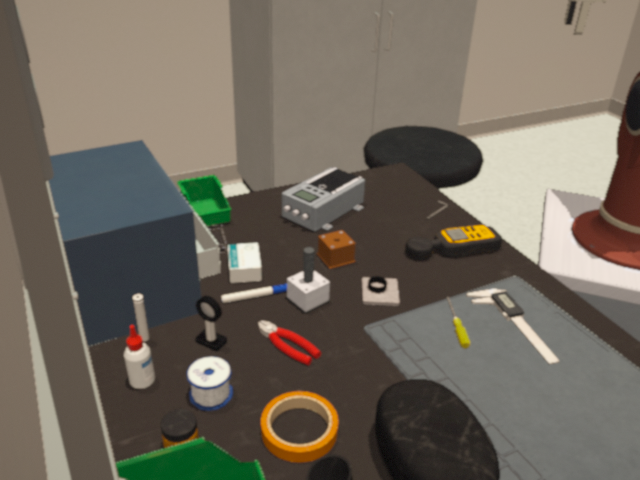

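View pics/top0.png

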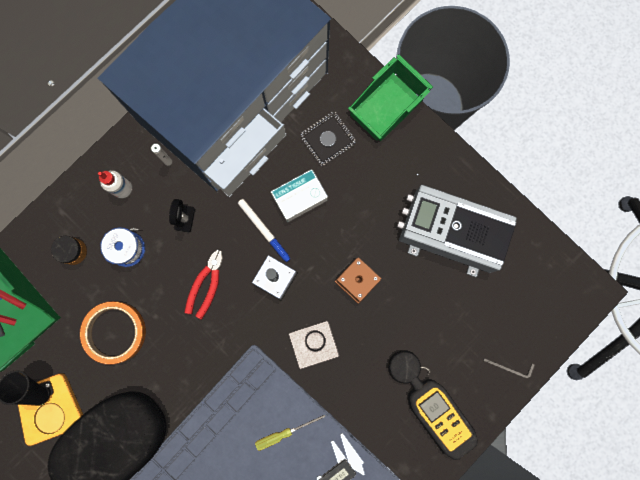

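The side view shows the aluminium stand with the pin at (308,270), the brown look-alike at (337,247) and the logger at (323,197). In the top view they are the stand (273,277), the brown block (358,279), the logger (457,228) and the ringed hole near (457,226). The dark tool in the stand could be confused with the black ring on the pale pad (315,340), and the grey stand with the brown block. I choose the grey stand at (273,277) and check it in one close crop.

```bash
cat > h.py <<'E'
import numpy as np,cv2,pickle
def K(c):
    h=c['pixels'].shape[0];f=h/2/np.tan(np.radians(c['fovy'])/2)
    return np.array([[f,0,c['cx']],[0,f,c['cy']],[0,0,1.]])
def Rt(c): return cv2.Rodrigues(np.array(c['rvec'],float))[0],np.array(c['tvec'],float)
def ray(c,u,v):
    R,t=Rt(c);return -R.T@t,R.T@(np.linalg.inv(K(c))@[u,v,1.])
def onz(c,u,v,z):
    o,d=ray(c,u,v);return o+d*(z-o[2])/d[2]
def proj(c,p): return cv2.projectPoints(np.array(p,float).reshape(-1,3),np.array(c['rvec'],float),np.array(c['tvec'],float),K(c),None)[0][:,0]
E
python3 - <<'E'
from h import *
t=pickle.load(open('top0.pkl','rb'));s=pickle.load(open('side0.pkl','rb'))
print('cam',ray(t,0,0)[0],ray(s,0,0)[0])
for n,u,v,z in[('stand',273,277,.038),('pintop',272,274,.094),('brown',358,279,.038),('hole',457,226,.052),('box',300,195,.028),('log far',420,190,.052),('log near',516,215,.052)]: print(n,onz(t,u,v,z).round(4))
a=t['pixels'][170:290,390:530,::-1];b=t['pixels'][245:305,240:310,::-1]
A=cv2.resize(a,None,fx=4,fy=4,interpolation=2);B=cv2.resize(b,None,fx=8,fy=8,interpolation=2)[:,:]
b2=s['pixels'][235:315,275:345,::-1]
B=cv2.resize(b,(230,197));C=cv2.resize(b2,(230,263))
o=np.zeros((480,790,3),np.uint8);o[:480,:560]=A;o[:197,560:]=B;o[200:463,560:]=C
cv2.imwrite('pics/crop.png',o)
E
```

```text
cam [0.41997382 0.32235827 0.91878855] [0.23101378 1.10619644 0.60440249]
stand [0.4856 0.3838 0.038 ]
pintop [0.4856 0.3813 0.094 ]
brown [0.4813 0.2584 0.038 ]
hole [0.5568 0.1119 0.052 ]
box [0.6107 0.3434 0.028 ]
log far [0.6114 0.1647 0.052 ]
log near [0.5724 0.0238 0.052 ]
```

View pics/crop.png

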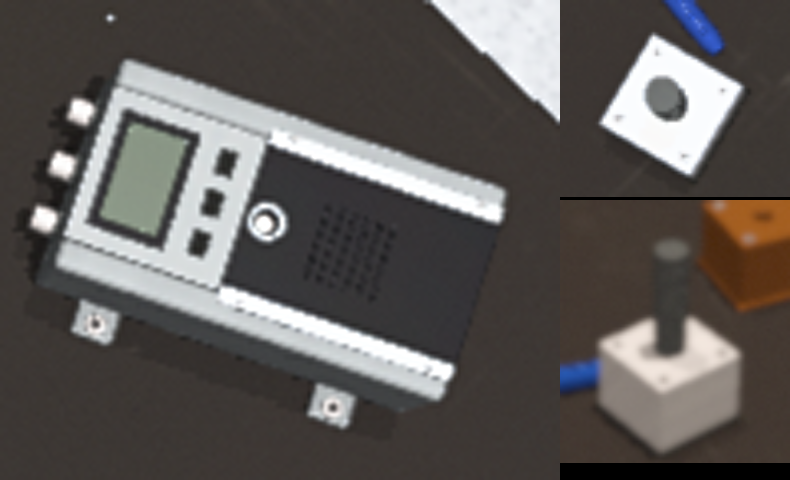

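The crop confirms the choice: the grey stand holds the dark handle (top view about (272,274)), and the ringed hole is at about (456,225.5) in the black cover. The brown block is empty. Next I refine these and compute the first moves.

```bash
cat >> h.py <<'E'
from scipy.spatial.transform import Rotation as Ro
def tool(s):
    w,x,y,z=s['ee_rot'];return np.array(s['eef_pos']),Ro.from_quat([x,y,z,w])
def inc(s,tcp,ydir=None):
    p,R=tool(s);d=R.inv().apply(np.array(tcp)-p)*100
    out=[d.round(2)]
    if ydir is not None:
        y=np.array([*ydir,0.]);y/=np.linalg.norm(y);z=np.array([0,0,-1.]);x=np.cross(y,z)
        T=Ro.from_matrix(np.c_[x,y,z]);out.append(np.degrees((R.inv()*T).as_rotvec()).round(2))
    return out
E
python3 - <<'E'
from h import *
t=pickle.load(open('top0.pkl','rb'));s=pickle.load(open('side0.pkl','rb'))
g=cv2.cvtColor(t['pixels'],cv2.COLOR_RGB2GRAY).astype(float)
def cen(m,x0,y0):
    n,l,st,c=cv2.connectedComponentsWithStats(m.astype(np.uint8))
    i=1+np.argmax(st[1:,4]);return c[i]+[x0,y0],st[i]
# ring
w=g[217:235,448:465];print('ring',cen(w>110,448,217))
# stand outline (convex hull of bright)
w=g[250:305,245:303]
sat=t['pixels'][250:305,245:303].astype(int);m=(w>140)&(np.ptp(sat,axis=2)<40)
n,l,st,c=cv2.connectedComponentsWithStats(m.astype(np.uint8));i=1+np.argmax(st[1:,4])
pts=np.argwhere(l==i)[:,::-1].astype(np.int32);rect=cv2.minAreaRect(pts);print('stand',rect[0][0]+245,rect[0][1]+250,rect)
uv=(rect[0][0]+245,rect[0][1]+250);print('stand xyz',onz(t,*uv,.038),onz(t,*uv,.041))
m2=(w<130)[10:45,10:45];c,stt=cen(m2,255,260);print('pin top',c,stt,onz(t,*c,.094))
R=lambda a,b:onz(t,(a+.5)/4-.5+390,(b+.5)/4-.5+170,.0535)
a,b=R(272,135),R(500,212);a2,b2=R(220,292),R(450,370);print('ydirs',(b-a)/np.linalg.norm(b-a),(b2-a2)/np.linalg.norm(b2-a2),np.linalg.norm(b-a),np.linalg.norm(b2-a2))
rc,_=cen(w*0>1,0,0) if 0 else (cen(g[217:235,448:465]>110,448,217));h=onz(t,*rc,.052);print('hole',h)
print('side proj hole,stand',proj(s,[h,onz(t,*uv,.038),onz(t,*uv,.0)]))
# side: handle
gs=cv2.cvtColor(s['pixels'],cv2.COLOR_RGB2GRAY)
for v in (252,260,268,276): 
    r_=np.where(gs[v,295:325]<85)[0]+295;print(v,r_.min(),r_.max(),gs[v,298:320])
E
```

```text
ring (array([456.29577465, 225.18309859]), array([ 4,  3, 10, 11, 71], dtype=int32))
stand 273.4326419830322 276.54404067993164 ((28.432641983032227, 26.54404067993164), (32.24774169921875, 32.03179931640625), 30.256441116333008)
stand xyz [0.48624677 0.38318528 0.038     ] [0.48602104 0.3829781  0.041     ]
pin top [272.16806723 274.90756303] [ 12   9  12  13 119] [0.48431793 0.38106167 0.094     ]
ydirs [-0.33629425 -0.94175696  0.        ] [-0.33543378 -0.94206379  0.        ] 0.08815625548980859 0.08819069209297879
hole [0.55805385 0.11287718 0.052     ]
side proj hole,stand [[322.59776914 185.97115497]
 [308.58683972 279.31161189]
 [305.81050798 299.48582575]]
252 295 324 [61 59 60 60 59 60 67 77 89 95 97 98 96 89 80 69 62 60 62 60 57 53]
260 295 324 [61 61 61 59 56 55 54 56 57 56 59 57 57 57 55 56 56 60 58 59 61 59]
268 295 324 [61 59 59 58 57 55 53 57 59 61 61 59 62 62 62 57 58 58 60 59 60 61]
276 305 311 [231 231 230 227 213 174 112  66  58  58  61  60  60  66 102 163 208 226
 231 232 232 229]
```

Request:
send_rows(
  increments=[
    [47.5,-27.6,0,0,0,-70,0],
    [47.5,-27.6,0,0,0,-70,0],
    [47.5,-27.6,0,0,0,-70,0],
    [47.5,-27.6,0,0,0,-70,0],
    [47.5,-27.6,0,0,0,-70,0],
    [47.5,-27.6,0,0,0,-70,0],
    [47.5,-27.6,0,0,0,-70,0],
    [47.5,-27.6,0,0,0,-70,0],
    [47.5,-27.6,0,0,0,-70,0],
    [47.5,-27.6,0,0,0,-70,0],
  ],
)

```text
t: 0.93
eef_pos: [0.4551, -0.3413, 0.3025]
ee_rot: [-0.0, 0.743, 0.669, -0.0]
wrist_force: [0.6, -0.2, 0.6]
finger_gap: 0.0931
grasp_force: 0.0
```

Run:
```python
from h import *
from rig import r
s=r.sense();print(s['t'],s['eef_pos'],s['q'])
for w in ([.58,-.1,.30],[.56,.2,.26],[.4855,.3825,.21]):print(inc(s,w,(.336,.942)))
```

```text
0.9333 [ 0.4550874  -0.34133258  0.30252219] [ 0.84503233  0.51064099 -0.37290215  1.65764701  0.21139849  1.01397625
  0.29821131]
[array([25.31,  9.9 ,  0.25]), array([-3.000e-02, -4.000e-02, -7.638e+01])]
[array([54.93,  4.77,  4.26]), array([-3.000e-02, -4.000e-02, -7.638e+01])]
[array([72.3 , -4.54,  9.27]), array([-3.000e-02, -4.000e-02, -7.638e+01])]
```

Request:
send_rows(
  increments=[
    [54.9,4.8,2,0,0,-76.4,0],
    [54.9,4.8,2,0,0,-76.4,0],
    [54.9,4.8,2,0,0,-76.4,0],
    [54.9,4.8,2,0,0,-76.4,0],
    [54.9,4.8,2,0,0,-76.4,0],
    [54.9,4.8,2,0,0,-76.4,0],
    [54.9,4.8,2,0,0,-76.4,0],
    [54.9,4.8,2,0,0,-76.4,0],
    [54.9,4.8,2,0,0,-76.4,0],
    [54.9,4.8,2,0,0,-76.4,0],
  ],
)

```text
t: 1.77
eef_pos: [0.5358, 0.067, 0.2874]
ee_rot: [-0.0, 0.211, 0.977, -0.0]
wrist_force: [-0.1, -1.1, -0.7]
finger_gap: 0.0929
grasp_force: 0.0
```

Run:
```python
from h import *
from rig import r
s=r.sense();print(s['t'],s['eef_pos'],s['q'])
print(inc(s,[.4855,.3825,.21],(.336,.942)))
```

```text
1.7667 [0.53582127 0.06701079 0.28739158] [ 0.30302093  0.54946711 -0.72684154  1.75066465  0.42402927  1.00516841
  0.5620091 ]
[array([17.6 , 26.67,  7.72]), array([-0.04, -0.01, -4.74])]
```

Request:
send_rows(
  increments=[
    [17.6,26.7,5,0,0,-4.7,0],
    [17.6,26.7,5,0,0,-4.7,0],
    [17.6,26.7,5,0,0,-4.7,0],
    [17.6,26.7,6,0,0,-4.7,0],
    [17.6,26.7,6,0,0,-4.7,0],
    [17.6,26.7,7.7,0,0,-4.7,0],
    [17.6,26.7,7.7,0,0,-4.7,0],
    [17.6,26.7,7.7,0,0,-4.7,0],
    [17.6,26.7,7.7,0,0,-4.7,0],
    [17.6,26.7,7.7,0,0,-4.7,0],
  ],
)

```text
t: 2.6
eef_pos: [0.4854, 0.3839, 0.2093]
ee_rot: [-0.001, 0.171, 0.985, -0.0]
wrist_force: [0.4, -0.0, 0.3]
finger_gap: 0.0929
grasp_force: 0.0
```

Run:
```python
from h import *
from rig import r,viewer
s=r.sense();print(s['t'],s['eef_pos'],s['q'],s['wrist_force'])
print(inc(s,[.4855,.3825,.131],(.336,.942)))
o=np.zeros((480,800,3),np.uint8)
for i,(n,x,y) in enumerate((('side',258,150),('top',220,220))):
    c=viewer.capture(n);o[:,400*i:400*i+400]=cv2.resize(c['pixels'][y:y+144,x:x+120,::-1].copy(),(400,480))
cv2.imwrite('pics/hover.png',o)
```

```text
2.6 [0.48540625 0.3838582  0.20932769] [-0.32972143  0.74580394 -0.65209874  1.61298519  0.52182878  0.96595607
  0.06942459] [ 0.43319664 -0.01360691  0.30115548]
[array([-0.07, -0.11,  7.83]), array([-0.07, -0.15, -0.05])]
```

View pics/hover.png

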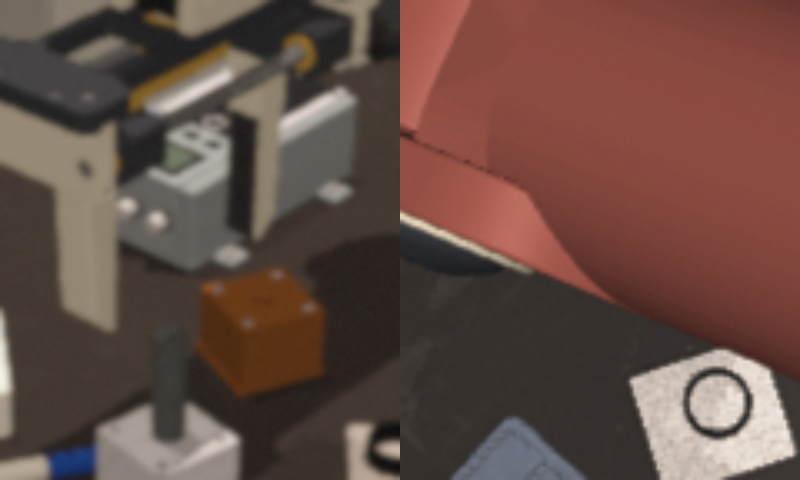

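Side crop: the two fingers straddle the upright pin, whose top is at crop (168,330). The arm hides the top view. Descend and grip.

Request:
send_rows(
  increments=[
    [-0.1,-0.1,3,0,0,0,0],
    [-0.1,-0.1,5,0,0,0,0],
    [-0.1,-0.1,7,0,0,0,0],
    [-0.1,-0.1,7.8,0,0,0,0],
    [-0.1,-0.1,7.8,0,0,0,0],
    [-0.1,-0.1,7.8,0,0,0,0.5],
    [-0.1,-0.1,7.8,0,0,0,1],
    [-0.1,-0.1,7.8,0,0,0,1],
    [-0.1,-0.1,7.8,0,0,0,1],
    [-0.1,-0.1,7.8,0,0,0,1],
  ],
)

```text
t: 3.53
eef_pos: [0.4885, 0.3805, 0.1336]
ee_rot: [0.001, 0.174, 0.985, 0.001]
wrist_force: [0.3, 0.5, -0.2]
finger_gap: 0.0644
grasp_force: 0.0
```

Request:
send_rows(
  increments=[
    [0,0,0,0,0,0,1],
    [0,0,0,0,0,0,1],
    [0,0,0,0,0,0,1],
    [0,0,0,0,0,0,1],
    [0,0,0,0,0,0,1],
    [0,0,0,0,0,0,1],
  ],
)

```text
t: 4.03
eef_pos: [0.4882, 0.3802, 0.1327]
ee_rot: [-0.0, 0.174, 0.985, -0.0]
wrist_force: [0.3, 0.1, 0.6]
finger_gap: 0.0241
grasp_force: 0.0
```

Request:
send_rows(
  increments=[
    [0.3,0.05,0,0,0,0,0.7],
    [0.3,0.05,0,0,0,0,0.7],
    [0.3,0.05,0,0,0,0,0.8],
    [0.3,0.05,0,0,0,0,1],
    [0.3,0.05,0,0,0,0,1],
    [0.3,0.05,0,0,0,0,1],
    [0.3,0.05,0,0,0,0,1],
    [0.3,0.05,0,0,0,0,1],
  ],
)

```text
t: 4.7
eef_pos: [0.4856, 0.3819, 0.1328]
ee_rot: [0.0, 0.174, 0.985, 0.0]
wrist_force: [-0.2, 0.5, -0.1]
finger_gap: 0.0153
grasp_force: 30.0
```

Request:
send_rows(
  increments=[
    [0,0,-2,0,0,0,1],
    [0,0,-4,0,0,0,1],
    [0,0,-7,0,0,0,1],
    [0,0,-9,0,0,0,1],
    [0,0,-9,0,0,0,1],
    [0,0,-9,0,0,0,1],
  ],
)

```text
t: 5.2
eef_pos: [0.4858, 0.3818, 0.2235]
ee_rot: [0.001, 0.174, 0.985, 0.001]
wrist_force: [0.2, -0.1, -1.6]
finger_gap: 0.0157
grasp_force: 30.0
```

Run:
```python
from h import *
from rig import r,viewer
s=r.sense();print(s['t'],s['eef_pos'],s['ee_rot'],s['q'],s['wrist_force'])
y=np.array([.336,.942]);h=np.array([.558,.1129])
print(inc(s,[*h,.215],y))
c=viewer.capture('side');pickle.dump(c,open('s1.pkl','wb'))
p=np.array(s['eef_pos'])-[0,0,.1248]
print(proj(c,[p]))
cv2.imwrite('pics/lift.png',cv2.resize(c['pixels'][150:310,240:400,::-1].copy(),(600,600),interpolation=2))
```

```text
5.2 [0.48579897 0.38182321 0.22351688] [7.64227984e-04 1.73713874e-01 9.84795665e-01 6.35571660e-04] [-0.32214871  0.72695374 -0.65990704  1.60530911  0.51124784  0.98618298
  0.07461477] [ 0.18371035 -0.10336769 -1.55299198]
[array([-15.98, -22.8 ,   0.84]), array([ 0.09,  0.07, -0.38])]
[[309.98796749 245.73783102]]
```

View pics/lift.png

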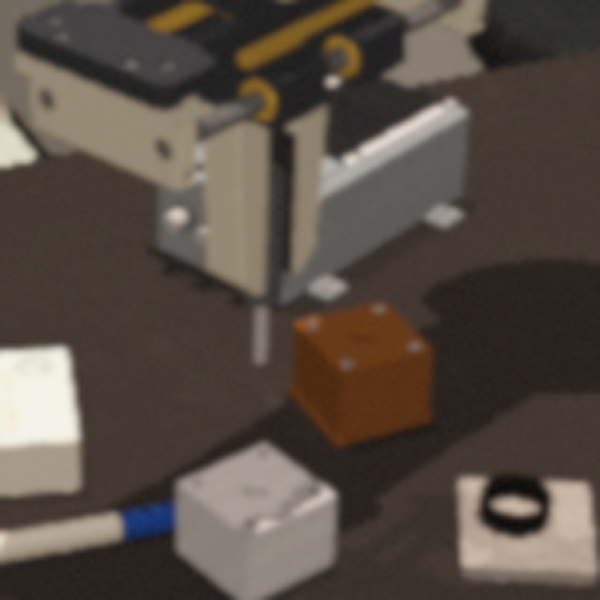

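The pin hangs straight below the fingers, tip at full-image (309.6,247.3); the stand's empty hole is at (308.5,281). Now to a point above the cover hole.

Request:
send_rows(
  increments=[
    [-16,-22.8,0.8,0,0,0,1],
    [-16,-22.8,0.8,0,0,-0.4,1],
    [-16,-22.8,0.8,0,0,-0.4,1],
    [-16,-22.8,0.8,0,0,-0.4,1],
    [-16,-22.8,0.8,0,0,-0.4,1],
    [-16,-22.8,0.8,0,0,-0.4,1],
    [-16,-22.8,0.8,0,0,-0.4,1],
    [-16,-22.8,0.8,0,0,-0.4,1],
    [-16,-22.8,0.8,0,0,-0.4,1],
    [-16,-22.8,0.8,0,0,-0.4,1],
  ],
)

```text
t: 6.08
eef_pos: [0.5571, 0.1132, 0.2135]
ee_rot: [-0.001, 0.17, 0.985, 0.0]
wrist_force: [-0.2, 0.4, -0.4]
finger_gap: 0.0154
grasp_force: 30.0
```

Request:
send_rows(
  increments=[
    [0,0,1,0,0,0,1],
    [0,0,2,0,0,0,1],
    [0,0,2.5,0,0,0,1],
    [0,0,2.5,0,0,0,1],
    [0,0,2.5,0,0,0,1],
    [0,0,2.5,0,0,0,1],
  ],
)

```text
t: 6.58
eef_pos: [0.558, 0.1133, 0.1897]
ee_rot: [0.0, 0.17, 0.985, 0.0]
wrist_force: [0.1, -0.2, 0.0]
finger_gap: 0.0153
grasp_force: 30.0
```

Run:
```python
from h import *
from rig import r,viewer
s=r.sense();print(s['t'],s['eef_pos'],s['ee_rot'],s['wrist_force'])
print(inc(s,[.558,.1129,.187],(.336,.942)))
c=viewer.capture('side');pickle.dump(c,open('s2.pkl','wb'))
p=np.array(s['eef_pos'])-[0,0,.1248]
print('tip',proj(c,[p]),'hole',proj(c,[[.558,.1129,.052]]))
c0=pickle.load(open('side0.pkl','rb'));t=viewer.capture('top')
o=np.zeros((600,800,3),np.uint8)
o[:,:400]=cv2.resize(c['pixels'][150:225,300:350,::-1].copy(),(400,600),interpolation=2)
o[:,400:]=cv2.resize(c0['pixels'][150:225,300:350,::-1].copy(),(400,600),interpolation=2)
cv2.imwrite('pics/over.png',o)
```

```text
6.5833 [0.55795581 0.11328733 0.18968514] [3.36697489e-05 1.69767716e-01 9.85484095e-01 1.40653405e-04] [ 0.13965758 -0.23863187  0.00186076]
[array([-0.02, -0.04,  0.27]), array([0.02, 0.  , 0.08])]
tip [[322.79124822 180.00342707]] hole [[322.6206648  185.98148816]]
```

View pics/over.png

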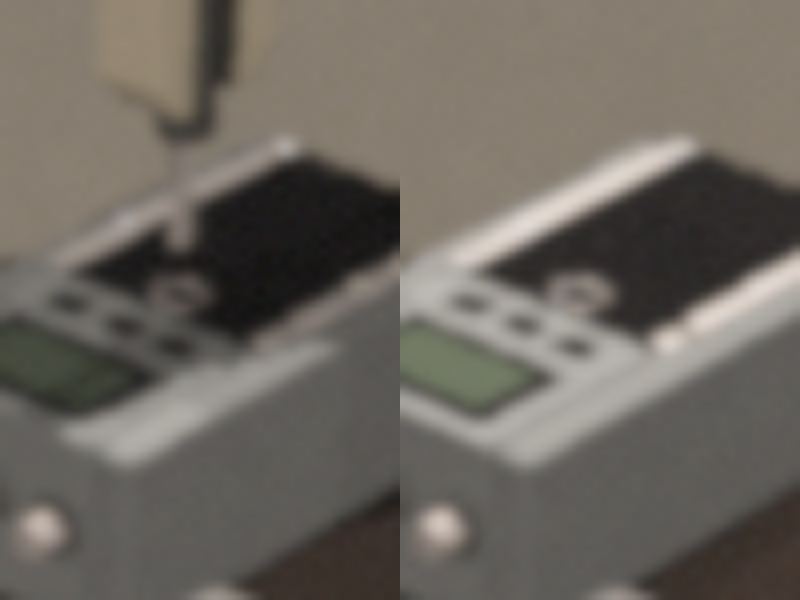

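The tip at (322.7,181) stands right over the ring (322.7,186.8), within about 1 mm. Lowering now.

Request:
send_rows(
  increments=[
    [0,0,0.5,0,0,0,1],
    [0,0,1.0,0,0,0,1],
    [0,0,1.3,0,0,0,1],
    [0,0,1.5,0,0,0,1],
    [0,0,1.5,0,0,0,1],
    [0,0,1.5,0,0,0,1],
  ],
)

```text
t: 7.18
eef_pos: [0.5579, 0.1127, 0.1745]
ee_rot: [-0.0, 0.17, 0.985, -0.0]
wrist_force: [-0.3, 0.6, -1.1]
finger_gap: 0.0156
grasp_force: 30.0
```

Request:
send_rows(
  increments=[
    [0,0,0.1,0,0,0,1],
    [0,0,0.2,0,0,0,1],
    [0,0,0.2,0,0,0,1],
    [0,0,0.2,0,0,0,1],
  ],
)

```text
t: 7.52
eef_pos: [0.5579, 0.1128, 0.1727]
ee_rot: [0.0, 0.17, 0.985, 0.0]
wrist_force: [0.1, 0.1, 0.1]
finger_gap: 0.0159
grasp_force: 30.0
```

Request:
send_rows(
  increments=[
    [0,0,0.1,0,0,0,1],
    [0,0,0.2,0,0,0,1],
    [0,0,0.2,0,0,0,1],
    [0,0,0.2,0,0,0,1],
  ],
)

```text
t: 7.85
eef_pos: [0.5581, 0.1129, 0.171]
ee_rot: [0.0, 0.17, 0.985, 0.0]
wrist_force: [-0.0, 0.7, 1.8]
finger_gap: 0.0156
grasp_force: 30.0
```

Request:
send_rows(
  increments=[
    [0,0,0.1,0,0,0,1],
    [0,0,0.1,0,0,0,1],
    [0,0,0.1,0,0,0,1],
    [0,0,0.1,0,0,0,1],
  ],
)

```text
t: 8.18
eef_pos: [0.5581, 0.1129, 0.1698]
ee_rot: [0.0, 0.17, 0.985, 0.0]
wrist_force: [-0.2, -0.2, 1.7]
finger_gap: 0.0153
grasp_force: 30.0
```

Request:
send_rows(
  increments=[
    [0,0,0.1,0,0,0,1],
    [0,0,0.15,0,0,0,1],
    [0,0,0.15,0,0,0,1],
    [0,-0.1,0.15,0,0,0,1],
    [0,-0.2,0.15,0,0,0,1],
    [0,-0.25,0.15,0,0,0,1],
    [0,-0.25,0.15,0,0,0,1],
  ],
)

```text
t: 8.77
eef_pos: [0.5574, 0.111, 0.1684]
ee_rot: [0.0, 0.17, 0.985, 0.001]
wrist_force: [0.7, 2.0, 2.0]
finger_gap: 0.0155
grasp_force: 30.0
```

Request:
send_rows(
  increments=[
    [0,-0.05,0,0,0,0,1],
    [0,-0.1,0,0,0,0,1],
    [0,-0.1,0,0,0,0,1],
  ],
)

```text
t: 9.02
eef_pos: [0.557, 0.1102, 0.1684]
ee_rot: [0.0, 0.17, 0.985, 0.001]
wrist_force: [1.4, 1.9, 2.8]
finger_gap: 0.0154
grasp_force: 30.0
```

Request:
send_rows(
  increments=[
    [0,-0.05,0,0,0,0,1],
    [0,-0.1,0,0,0,0,1],
    [0,-0.1,0,0,0,0,1],
  ],
)

```text
t: 9.27
eef_pos: [0.5569, 0.1099, 0.1685]
ee_rot: [0.001, 0.17, 0.985, 0.002]
wrist_force: [1.5, 4.3, 1.0]
finger_gap: 0.0152
grasp_force: 30.0
```

Request:
send_rows(
  increments=[
    [0,-0.05,0,0,0,0,1],
    [0,-0.1,0,0,0,0,1],
    [0,-0.1,0,0,0,0,1],
  ],
)

```text
t: 9.52
eef_pos: [0.5568, 0.1096, 0.1685]
ee_rot: [0.001, 0.17, 0.985, 0.002]
wrist_force: [2.3, 6.0, 0.4]
finger_gap: 0.0158
grasp_force: 30.0
```

Locked at about 3 mm depth (6 N). Back off, press 2.5 mm further and try again.

Request:
send_rows(
  increments=[
    [0,0.2,0,0,0,0,1],
    [0,0.35,0,0,0,0,1],
    [0,0.35,0.1,0,0,0,1],
    [0,0.35,0.2,0,0,0,1],
    [0,0.35,0.25,0,0,0,1],
    [0,0.35,0.25,0,0,0,1],
    [0,0.25,0.25,0,0,0,1],
    [0,0.15,0.25,0,0,0,1],
    [0,0.1,0.25,0,0,0,1],
    [0,0.1,0.25,0,0,0,1],
  ],
)

```text
t: 10.35
eef_pos: [0.5569, 0.1098, 0.166]
ee_rot: [0.001, 0.17, 0.985, 0.002]
wrist_force: [1.4, 4.2, 3.9]
finger_gap: 0.0155
grasp_force: 30.0
```

Request:
send_rows(
  increments=[
    [0,-0.05,0,0,0,0,1],
    [0,-0.1,0,0,0,0,1],
    [0,-0.1,0,0,0,0,1],
  ],
)

```text
t: 10.6
eef_pos: [0.5568, 0.1095, 0.166]
ee_rot: [0.001, 0.17, 0.985, 0.002]
wrist_force: [1.4, 5.4, 2.7]
finger_gap: 0.0154
grasp_force: 30.0
```

Request:
send_rows(
  increments=[
    [0,0.2,0,0,0,0,1],
    [0,0.35,0,0,0,0,1],
    [0,0.35,0.1,0,0,0,1],
    [0,0.35,0.2,0,0,0,1],
    [0,0.35,0.25,0,0,0,1],
    [0,0.35,0.25,0,0,0,1],
    [0,0.25,0.25,0,0,0,1],
    [0,0.15,0.25,0,0,0,1],
    [0,0.1,0.25,0,0,0,1],
    [0,0.1,0.25,0,0,0,1],
  ],
)

```text
t: 11.43
eef_pos: [0.5564, 0.1081, 0.1631]
ee_rot: [-0.0, 0.17, 0.985, -0.0]
wrist_force: [1.1, 1.4, 4.1]
finger_gap: 0.0154
grasp_force: 30.0
```

Request:
send_rows(
  increments=[
    [0,-0.05,0,0,0,0,1],
    [0,-0.1,0,0,0,0,1],
    [0,-0.1,0,0,0,0,1],
  ],
)

```text
t: 11.68
eef_pos: [0.5561, 0.1074, 0.1631]
ee_rot: [-0.0, 0.17, 0.985, -0.0]
wrist_force: [1.0, 2.5, 3.7]
finger_gap: 0.0154
grasp_force: 30.0
```

Free at about 8 mm depth. Slide at constant depth.

Request:
send_rows(
  increments=[
    [0,-0.1,0,0,0,0,1],
    [0,-0.2,0,0,0,0,1],
    [0,-0.3,0,0,0,0,1],
    [0,-0.3,0,0,0,0,1],
  ],
)

```text
t: 12.02
eef_pos: [0.555, 0.1045, 0.1632]
ee_rot: [-0.0, 0.17, 0.985, -0.0]
wrist_force: [1.2, 2.6, 3.5]
finger_gap: 0.0154
grasp_force: 30.0
```

Request:
send_rows(
  increments=[
    [0,-0.1,0,0,0,0,1],
    [0,-0.2,0,0,0,0,1],
    [0,-0.3,0,0,0,0,1],
    [0,-0.3,0,0,0,0,1],
  ],
)

```text
t: 12.35
eef_pos: [0.554, 0.1016, 0.1631]
ee_rot: [-0.0, 0.17, 0.985, -0.0]
wrist_force: [1.2, 1.9, 3.9]
finger_gap: 0.0155
grasp_force: 30.0
```

Request:
send_rows(
  increments=[
    [0,-0.1,0,0,0,0,1],
    [0,-0.2,0,0,0,0,1],
    [0,-0.3,0,0,0,0,1],
    [0,-0.3,0,0,0,0,1],
  ],
)

```text
t: 12.68
eef_pos: [0.5529, 0.0988, 0.1632]
ee_rot: [-0.0, 0.17, 0.985, -0.0]
wrist_force: [1.4, 2.8, 3.0]
finger_gap: 0.0156
grasp_force: 30.0
```

Request:
send_rows(
  increments=[
    [0,-0.1,0,0,0,0,1],
    [0,-0.2,0,0,0,0,1],
    [0,-0.3,0,0,0,0,1],
    [0,-0.4,0,0,0,0,1],
  ],
)

```text
t: 13.02
eef_pos: [0.5516, 0.0953, 0.1632]
ee_rot: [-0.0, 0.17, 0.985, 0.0]
wrist_force: [1.1, 1.1, 2.6]
finger_gap: 0.0158
grasp_force: 30.0
```

Request:
send_rows(
  increments=[
    [0,-0.1,0,0,0,0,1],
    [0,-0.2,0,0,0,0,1],
    [0,-0.3,0,0,0,0,1],
    [0,-0.4,0,0,0,0,1],
    [0,-0.5,0,0,0,0,1],
  ],
)

```text
t: 13.43
eef_pos: [0.55, 0.0906, 0.1632]
ee_rot: [-0.0, 0.17, 0.985, 0.0]
wrist_force: [1.6, 3.3, 3.0]
finger_gap: 0.0156
grasp_force: 30.0
```

Request:
send_rows(
  increments=[
    [0,-0.1,0,0,0,0,1],
    [0,-0.2,0,0,0,0,1],
    [0,-0.3,0,0,0,0,1],
    [0,-0.4,0,0,0,0,1],
    [0,-0.5,0,0,0,0,1],
    [0,-0.6,0,0,0,0,1],
    [0,-0.7,0,0,0,0,1],
  ],
)

```text
t: 14.02
eef_pos: [0.5476, 0.084, 0.1631]
ee_rot: [-0.0, 0.17, 0.985, 0.0]
wrist_force: [0.2, 1.6, 4.0]
finger_gap: 0.0153
grasp_force: 30.0
```

Request:
send_rows(
  increments=[
    [0,-0.15,0,0,0,0,1],
    [0,-0.3,0,0,0,0,1],
    [0,-0.45,0,0,0,0,1],
    [0,-0.6,0,0,0,0,1],
    [0,-0.75,0,0,0,0,1],
    [0,-0.9,0,0,0,0,1],
    [0,-1.05,0,0,0,0,1],
    [0,-1.2,0,0,0,0,1],
  ],
)

```text
t: 14.68
eef_pos: [0.5435, 0.0726, 0.1631]
ee_rot: [-0.0, 0.17, 0.985, 0.0]
wrist_force: [-0.6, 2.3, 3.7]
finger_gap: 0.0155
grasp_force: 30.0
```

Request:
send_rows(
  increments=[
    [0,-0.15,0,0,0,0,1],
    [0,-0.3,0,0,0,0,1],
    [0,-0.45,0,0,0,0,1],
    [0,-0.6,0,0,0,0,1],
    [0,-0.75,0,0,0,0,1],
    [0,-0.9,0,0,0,0,1],
    [0,-1.05,0,0,0,0,1],
    [0,-1.2,0,0,0,0,1],
    [0,-1.35,0,0,0,0,1],
  ],
)

```text
t: 15.43
eef_pos: [0.5389, 0.0599, 0.1631]
ee_rot: [-0.0, 0.17, 0.985, 0.0]
wrist_force: [-0.1, 2.5, 2.5]
finger_gap: 0.0157
grasp_force: 30.0
```

Request:
send_rows(
  increments=[
    [0,-0.1,0,0,0,0,1],
    [0,-0.2,0,0,0,0,1],
    [0,-0.3,0,0,0,0,1],
    [0,-0.4,0,0,0,0,1],
    [0,-0.4,0,0,0,0,1],
  ],
)

```text
t: 15.85
eef_pos: [0.5375, 0.0559, 0.1631]
ee_rot: [-0.0, 0.17, 0.985, -0.0]
wrist_force: [-1.2, 2.8, 4.1]
finger_gap: 0.0156
grasp_force: 30.0
```

Request:
send_rows(
  increments=[
    [0,-0.1,0,0,0,0,1],
    [0,-0.2,0,0,0,0,1],
    [0,-0.2,0,0,0,0,1],
  ],
)

```text
t: 16.1
eef_pos: [0.537, 0.0547, 0.1632]
ee_rot: [-0.0, 0.17, 0.985, 0.0]
wrist_force: [-1.2, 2.9, 3.6]
finger_gap: 0.0154
grasp_force: 30.0
```

Request:
send_rows(
  increments=[
    [0,-0.1,0,0,0,0,1],
    [0,-0.2,0,0,0,0,1],
    [0,-0.2,0,0,0,0,1],
  ],
)

```text
t: 16.35
eef_pos: [0.5368, 0.0542, 0.1632]
ee_rot: [0.0, 0.17, 0.986, 0.002]
wrist_force: [-0.1, 6.3, 1.6]
finger_gap: 0.0156
grasp_force: 30.0
```

Request:
send_rows(
  increments=[
    [0,-0.1,0,0,0,0,1],
    [0,-0.1,0,0,0,0,1],
    [0,-0.1,0,0,0,0,1],
  ],
)

```text
t: 16.6
eef_pos: [0.5367, 0.0539, 0.1633]
ee_rot: [0.001, 0.169, 0.986, 0.003]
wrist_force: [-0.6, 6.7, 0.3]
finger_gap: 0.0155
grasp_force: 30.0
```

End stop reached. Unload, then lift straight out.

Request:
send_rows(
  increments=[
    [0,0.15,0,0,0,0,1],
    [0,0.3,0,0,0,0,1],
    [0,0.38,0,0,0,0,1],
    [0,0.38,0,0,0,0,1],
  ],
)

```text
t: 16.93
eef_pos: [0.5372, 0.0549, 0.1631]
ee_rot: [-0.0, 0.17, 0.985, -0.0]
wrist_force: [-1.6, 3.5, 4.3]
finger_gap: 0.0156
grasp_force: 30.0
```

Request:
send_rows(
  increments=[
    [0,0,-0.5,0,0,0,1],
    [0,0,-1,0,0,0,1],
    [0,0,-1.5,0,0,0,1],
    [0,0,-2.5,0,0,0,1],
    [0,0,-4,0,0,0,1],
    [0,0,-6,0,0,0,1],
    [0,0,-6,0,0,0,1],
    [0,0,-6,0,0,0,1],
  ],
)

```text
t: 17.6
eef_pos: [0.5379, 0.0538, 0.2243]
ee_rot: [0.001, 0.171, 0.985, -0.001]
wrist_force: [0.2, -0.5, -0.6]
finger_gap: 0.0154
grasp_force: 30.0
```

Run:
```python
from h import *
from rig import r,viewer
s=r.sense();print(s['t'],s['eef_pos'],s['ee_rot'],s['wrist_force'])
print(inc(s,[.4857,.3820,.2235],(.336,.942)))
```

```text
17.6 [0.5379305  0.0538331  0.22426227] [ 1.26424523e-03  1.70965661e-01  9.85275906e-01 -7.30481895e-04] [ 0.15599941 -0.45527301 -0.61766723]
[array([15.97, 29.14,  0.  ]), array([-0.06,  0.16, -0.06])]
```

Request:
send_rows(
  increments=[
    [16,29.1,0,0,0,0,1],
    [16,29.1,0,0,0,0,1],
    [16,29.1,0,0,0,0,1],
    [16,29.1,0,0,0,0,1],
    [16,29.1,0,0,0,0,1],
    [16,29.1,0,0,0,0,1],
    [16,29.1,0,0,0,0,1],
    [16,29.1,0,0,0,0,1],
    [16,29.1,0,0,0,0,1],
    [16,29.1,0,0,0,0,1],
  ],
)

```text
t: 18.43
eef_pos: [0.4822, 0.3852, 0.2221]
ee_rot: [-0.001, 0.167, 0.986, -0.001]
wrist_force: [0.8, -0.8, 0.1]
finger_gap: 0.0155
grasp_force: 30.0
```

Request:
send_rows(
  increments=[
    [0,0,0,0,0,0,1],
    [0,0,0,0,0,0,1],
    [0,0,0,0,0,0,1],
  ],
)

```text
t: 18.68
eef_pos: [0.4855, 0.3804, 0.2226]
ee_rot: [0.0, 0.172, 0.985, -0.001]
wrist_force: [0.3, 0.2, -0.9]
finger_gap: 0.0153
grasp_force: 30.0
```

Run:
```python
from h import *
from rig import r,viewer
s=r.sense();print(s['t'],s['eef_pos'],s['ee_rot'],s['wrist_force'])
print(inc(s,[.4857,.3819,.2235],(.336,.942)))
c=viewer.capture('side');c1=pickle.load(open('s1.pkl','rb'))
o=np.zeros((600,800,3),np.uint8)
for i,k in enumerate((c,c1)):o[:,400*i:400*i+400]=cv2.resize(k['pixels'][170:290,270:350,::-1].copy(),(400,600),interpolation=2)
cv2.imwrite('pics/back.png',o)
```

```text
18.6833 [0.48550466 0.38040993 0.22261919] [ 2.32774785e-04  1.71858594e-01  9.85120852e-01 -1.21493655e-03] [ 0.29656575  0.16063374 -0.91353918]
[array([ 0.03,  0.15, -0.09]), array([-0.13,  0.05, -0.16])]
```

View pics/back.png

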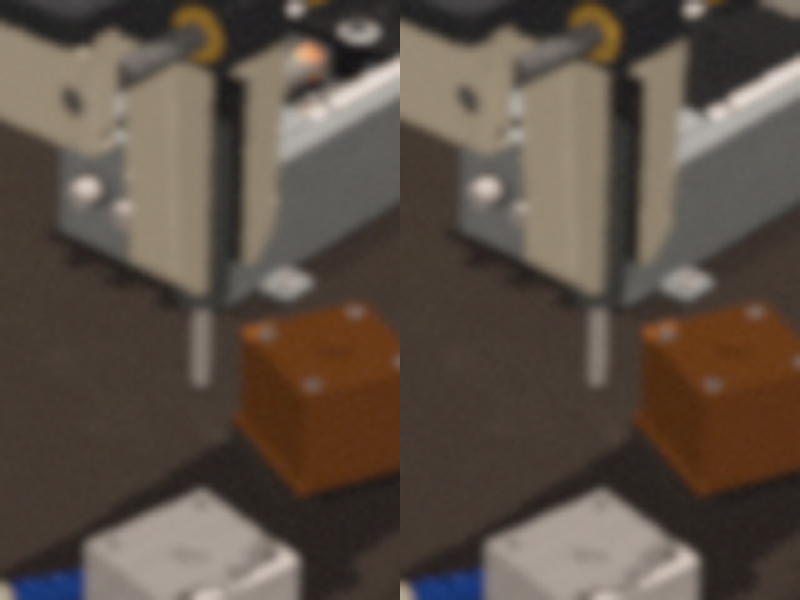

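The pin sits in the grip as it did before (tip at crop (200,385) versus (197,385)), and a battery shows at upper left, so the cover is open. Lowering it into the stand.

Request:
send_rows(
  increments=[
    [0,0.12,2,0,0,0,1],
    [0,0.12,4,0,0,0,1],
    [0,0.12,5,0,0,0,1],
    [0,0.12,5,0,0,0,1],
    [0,0.12,5,0,0,0,1],
  ],
)

```text
t: 19.15
eef_pos: [0.485, 0.3834, 0.1731]
ee_rot: [-0.0, 0.171, 0.985, -0.0]
wrist_force: [0.5, -1.6, 0.0]
finger_gap: 0.0158
grasp_force: 30.0
```

Request:
send_rows(
  increments=[
    [0,0,0.5,0,0,0,1],
    [0,0,1,0,0,0,1],
    [0,0,1.5,0,0,0,1],
    [0,0,1.5,0,0,0,1],
    [0,0,1.5,0,0,0,1],
  ],
)

```text
t: 19.57
eef_pos: [0.4846, 0.3839, 0.158]
ee_rot: [-0.0, 0.17, 0.985, -0.0]
wrist_force: [-0.3, 0.5, -0.6]
finger_gap: 0.0155
grasp_force: 30.0
```

Request:
send_rows(
  increments=[
    [-0.15,-0.15,0,0,0,0,1],
    [-0.15,-0.15,0.6,0,0,0,1],
    [-0.15,-0.15,1.2,0,0,0,1],
    [-0.15,-0.15,1.8,0,0,0,1],
    [-0.15,-0.15,2.3,0,0,0,1],
    [-0.15,-0.15,2.4,0,0,0,1],
    [-0.15,-0.15,2.4,0,0,0,1],
  ],
)

```text
t: 20.15
eef_pos: [0.4853, 0.3819, 0.1335]
ee_rot: [-0.0, 0.17, 0.985, -0.0]
wrist_force: [-0.1, 0.4, -0.5]
finger_gap: 0.0151
grasp_force: 30.0
```

Request:
send_rows(
  increments=[
    [0,0,0.05,0,0,0,1],
    [0,0,0.05,0,0,0,0.6],
    [0,0,0.05,0,0,0,0.5],
    [0,0,0.05,0,0,0,0.5],
    [0,0,0.05,0,0,0,0.4],
    [0,0,0.05,0,0,0,0.4],
    [0,0,0.05,0,0,0,0.4],
    [0,0,0.05,0,0,0,0.4],
  ],
)

```text
t: 20.82
eef_pos: [0.4856, 0.3821, 0.1337]
ee_rot: [0.0, 0.17, 0.985, 0.0]
wrist_force: [0.5, 1.0, -1.2]
finger_gap: 0.0543
grasp_force: 0.0
```

Request:
send_rows(
  increments=[
    [0,0,-2,0,0,0,0.4],
    [0,0,-4,0,0,0,0.4],
    [0,0,-8,0,0,0,0.4],
    [0,0,-12,0,0,0,0.4],
    [0,0,-15,0,0,0,0.4],
    [0,0,-15,0,0,0,0.4],
    [0,0,-15,0,0,0,0.4],
    [0,0,-15,0,0,0,0.4],
  ],
)

```text
t: 21.48
eef_pos: [0.4854, 0.3815, 0.2829]
ee_rot: [-0.0, 0.17, 0.985, -0.001]
wrist_force: [0.5, -0.2, 0.2]
finger_gap: 0.0556
grasp_force: 0.0
```

Run:
```python
from h import *
from rig import r,viewer
s=r.sense();print(s['t'],s['eef_pos'],s['wrist_force'],s['finger_gap'])
c=viewer.capture('side');t=viewer.capture('top')
o=np.zeros((600,800,3),np.uint8)
o[:,:400]=cv2.resize(c['pixels'][160:325,270:380,::-1].copy(),(400,600),interpolation=2)
o[:300,400:]=cv2.resize(t['pixels'][170:290,390:550,::-1].copy(),(400,300))
cv2.imwrite('pics/end.png',o)
```

```text
21.4833 [0.48540565 0.38147242 0.28292782] [ 0.48807099 -0.15427529  0.15049856] 0.05560061599294156
```

View pics/end.png

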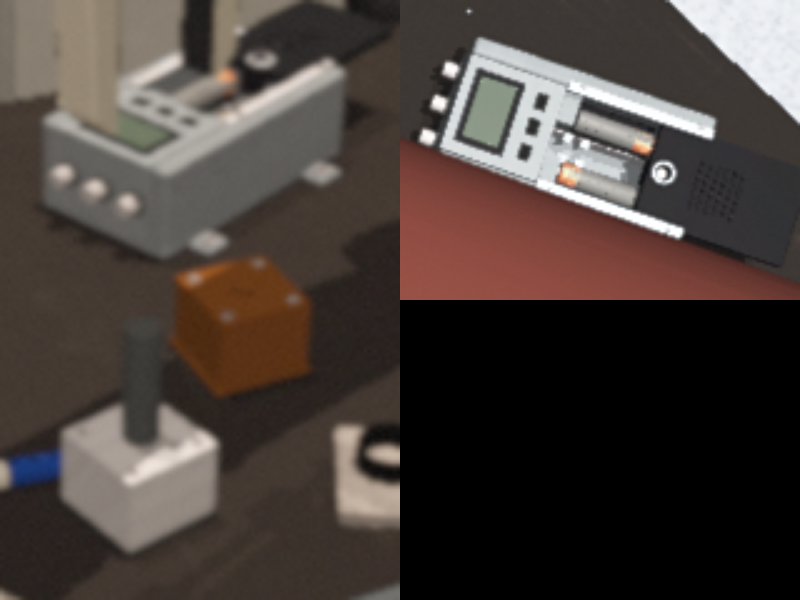

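The pin stands upright and fully seated at side crop (142,440). The cover is open with the batteries exposed, its ring now at top-image (495,239). I check the travel and hand in.

Run:
```python
from h import *
from rig import r,viewer
t=viewer.capture('top');g=cv2.cvtColor(t['pixels'],cv2.COLOR_RGB2GRAY)[232:247,488:503]
n,l,st,c=cv2.connectedComponentsWithStats((g>110).astype(np.uint8));i=1+np.argmax(st[1:,4])
p=onz(t,*(c[i]+[488,232]),.052);d=np.linalg.norm(p[:2]-[.55805,.11288]);print(c[i],st[i],d)
if d>.0575: print(r.job_done())
```

```text
[6.91549296 6.61971831] [ 2  2 11 10 71] 0.05976557641424103
the job is handed in; nothing more can be done
None
```

The job is handed in: the cover is open to its end stop (measured at about 59.8 mm of 60 mm), and the release pin is back upright in its stand; I did not check the side cutters, tissue box and marker at the end.

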